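Jack up the front of a pottery wheel and hold it

TASK

The tabletop pottery wheel's front feet need adjusting, so its front has to be held up. Stand the small lever jack flat on the table with its saddle centred under the round steel lift pad that sticks out of the wheel's front, then push the jack's handle all the way down so that the jack alone raises the wheel, and finish still holding the handle down: the jack has no latch and drops if it is let go. Do not lift the wheel with the arm itself, and leave the clay cups and the brush where they are.

Things in the scene. Friction and masses are not known exactly. Their poses are not given: they have to be found in the camera images.
- jack: Small lever jack, about 0.8 kg, loose. Dark steel base plate 175 x 90 x 10 mm; origin under it on the table, x forward to the saddle, z up. Base spans x -85 to +90 mm, y +-45 mm. Round saddle (40 mm wide) on a square grey housing at x +65 mm; upright steel carrying fin at x 0; handle pointing back (-x), sloping up.
- jack_grip (a point): Top centre of the jack's upright carrying fin, 125 mm above the table: the place to grip from above. The fin is 18 mm thick (jack y) and 30 mm long (jack x), free on both sides above 90 mm.
- saddle_top (a point): Centre of the saddle's flat top: jack x +65 mm, 75 mm above the jack's underside with the handle up. It rises 47 mm per rad of handle, 26 mm in all.
- handle_paddle (a point): Centre of the top face of the rubber paddle (50 long x 40 wide x 12 mm) at the handle's end. The handle turns about a pivot at jack x -40 mm, 75 mm high; the paddle centre is 135 mm from it. At rest it slopes 0.35 rad up (paddle top at jack x -165, 127 mm high); fully down it slopes 0.20 rad below level (jack x -173, 54 mm high).
- jack_handle (a joint): Handle angle in rad: 0 = up (rest, held there by a spring), 0.55 = all the way down at its stop. Needs about 3 to 5 N on the paddle unloaded, 10 to 20 N when lifting the wheel; springs back up when let go.
- lift_pad (a point): Centre of the underside of the round steel lift pad, 44 mm across and 12 mm thick, with a raised 24 mm ring on top. It sticks out 45 mm in front of the wheel's front face, at the robot's side, 85 mm above the table with the wheel down, on a bracket clamped anywhere along a rail. The two small square lugs at the front's ends are cord cleats, not lift points.
- wheel: Tabletop pottery wheel, grey box 310 x 340 mm, underside 30 mm up, with a white pan and metal disc on top (175 mm high). Origin on the table 45 mm in front of its front face's middle; x points from there into the machine, so a jack at the same yaw has its handle straight out in front. It tips up on its rear feet; the jack fully up lifts the pad about 16 mm.
- cup_big: Unfired clay cup, 84 mm wide and 95 mm high, loose bystander; origin under its middle.
- cup_small: Unfired clay cup, 68 mm wide and 75 mm high, loose bystander; origin under its middle.
- brush: Wooden brush lying on the table, loose bystander.

How it is judged:
On the way:
1. the jack stands on the table with its saddle centred under the lift pad, handle still up, wheel still down (horizontal distance between saddle_top and lift_pad below 0.013 m and height (world z) of jack below 0.004 m and angle between jack's own z axis and vertical below 0.05 rad and value of joint jack_handle below 0.12 rad and height (world z) of lift_pad below 0.088 m), for 0.2 s.
At the end, for the whole second after the job is handed in: Handle past 0.47 rad of 0.55 and held by the fingers (over 3 N); lift pad over 95 mm above the table (85 when down), borne by the jack (over 8 N), arm not touching it; saddle within 15 mm of the pad's centre horizontally; jack flat on the table; cups and brush within 20 mm of their starts (value of joint jack_handle above 0.47 rad and height (world z) of lift_pad above 0.095 m and horizontal distance between saddle_top and lift_pad below 0.015 m and height (world z) of jack below 0.005 m and angle between jack's own z axis and vertical below 0.06 rad and contact force between jack and wheel above 8 N and contact force between the fingers and jack above 3 N and contact force between each of the arm, the fingers and wheel below 1 N and distance of each of cup_big, cup_small, brush from where it was at the start of the episode below 0.02 m); the arm keeps its last pose, push and grip.
It fails at once if a cup or the brush was moved more than 20 mm or a cup was knocked over (distance of any of cup_big, cup_small, brush from where it was at the start of the episode above 0.02 m or angle between any of cup_big, cup_small's own z axis and vertical above 0.5 rad).
It fails at once if the arm lifted the wheel itself: arm or fingers pressed on it with more than 15 N while it was raised (height (world z) of lift_pad above 0.088 m and contact force between any of the fingers, the arm and wheel above 15 N).
It also fails if it takes over 51 s, if anything falls off the work surface, if the arm or the gripper's body presses on something with over 40 N, if the wrist force passes 120 N, or if a joint passes its speed limit or range.

ROBOT

A 6-joint arm with a two-finger parallel gripper is mounted at the origin on the work surface. World frame = base frame: x ahead of the robot, y to its left, z up, the work surface at z = 0. Lengths are in m, angles in rad, forces in N, time in s.
With the tool pointing down it reaches from about 0.35 to 0.975 m from the base axis. Payload 4.9 kg.
Tool frame: the origin (TCP) lies at the very end of the fingers, on their centre line; the grasp point (between the pads) lies 19 mm behind it (ctrl.grasp_offset is the distance from the TCP to the grasp point, in m); z points along the fingers, y is the line along which they close (so a half turn about z gives the same grasp; the last joint's range is limited). The gripper opens to 85 mm and grips with 20 to 120 N. Pads are 22 mm wide; open, the fingers measure 114 mm over their backs; the gripper's body (76 mm by 85 mm) begins 54 mm behind the grasp point. The pads swing forward as they close: fully open they stand 13 mm farther back than shut.
Start: joints at [-1.448, 0.053, 1.613, -0, 1.476, -0.119], TCP at [0.15, -0.607, 0.231] pointing down, gripper open.
Joint ranges: [-3.01, 3.01], [-1.01, 2.22], [0.06, 2.58], [-1.02, 4.17], [0.09, 2.62], [-3.14, 3.14]. Speed limits (rad/s): [2.57, 2.57, 3.14, 3.14, 3.14, 3.14].

INTERFACE

Orientations are given as a rotation vector (axis times angle).
In Python, from station import ctrl, optics gives the robot as it stands.
- The arm moves only by the shell command python3 -m handwheel 'ROWS' [OPENING] [FORCE]. ROWS is JSON, a list of rows, each an object of numbers: "tx", "ty", "tz": the shift along the tool's x, y, z in mm; "roll": the turn about the tool's z in rad. A call has 1 to 12 rows; each row shifts and turns the commanded pose from where the row before left it, along the tool's axes as they then stand; what a row does not reach is not made up. A row lasts 1/12 s, in which the tool goes at most 41.7 mm and 7.16 degrees, less where a joint would pass 70% of its speed; a pose out of reach is approached as far as the arm can. A call with a gripper value outside its range is refused whole. OPENING is the finger opening in mm, from 0 to 85.4, set as the call begins (- or left out, the last holds). The fingers move at their own pace and stop on an object; FORCE is the grip in N (left out, the last holds). Time passes only in rows, so rows that do not move let the fingers close. It gives the time, the measured TCP pose, the force, the opening and the grip force at its end, in the units of the state.
- ctrl.get_obs(): the state, without advancing time (a new reading comes with each control period).
- optics.get_image(name): name is "scene" or "top" or "wrist"; returns (picture, depth): 420x560x3 uint8, red, green, blue; 420x560 float32, m along the optical axis (not along the pixel's ray), 0 where there is no reading.
- optics.camera_params(name): a dict with "mtx" (3x3 intrinsics, pixels), "k1" (the pictures are not rectified: a ray, as slopes to the right and down, at radius r is drawn at 1 + k1 r^2 times it, then the intrinsics apply), "extrinsics" (4x4, takes a point from camera to world coordinates); the wrist camera has in their place "tool_from_camera" (4x4, takes a point from camera to tool coordinates, whose origin is the TCP and whose axes are the flange's). Camera axes: x right, y down, z forward; pixel columns grow to the right and rows downward; lengths in m; the calibration is good to about 2 mm. A picture is of the moment at which its call begins: read the wrist's pose just before it. camera_params takes no time and is no camera call.
- ctrl.finish_job(): hands the job in; it is judged then, once.
The state is a dict: "t": time; "q": joint angles; "dq": joint speeds; "effort": joint torques, N m; "tool_pos": TCP position; "tool_rot": TCP orientation; "contact_force": force on the tool from outside, world axes, zero at the start; "wrist_torque": the same for the moment, N m; "opening": finger opening in m; "grip_force": force on a finger pad.
Only numpy, scipy, OpenCV 4.12 (cv2) and the standard library are available. Lean on these libraries where they do the work, as an engineer would, in place of code of your own. Each camera call takes 0.05 s, during which the arm holds its last target. There are 200 camera calls.

## Working session

There is one attempt and no reset: what is moved stays moved. The work goes in short steps, Python scripts to look and compute and a shell command to move; the robot and the scene stay as the last step left them, time stands still between calls to the robot, and variables do not carry over. Pictures are saved under pics/ and viewed, at most 10 in all, crops included, and the job is handed in when it is done.

```bash
mkdir -p pics; ls; cat > h.py <<'E'
import numpy as np, cv2
from station import ctrl, optics
from scipy.spatial.transform import Rotation as R
def tool():
    o=ctrl.get_obs(); T=np.eye(4); T[:3,:3]=R.from_rotvec(o['tool_rot']).as_matrix(); T[:3,3]=o['tool_pos']; return T
def cloud(name):
    T=tool(); im,d=optics.get_image(name); p=optics.camera_params(name)
    E=T@np.array(p['tool_from_camera']) if name=='wrist' else np.array(p['extrinsics'])
    K=np.array(p['mtx']); h,w=d.shape
    u,v=np.meshgrid(np.arange(w),np.arange(h))
    pts=np.stack([u,v],-1).reshape(-1,1,2).astype(float)
    s=cv2.undistortPoints(pts,K,np.array([p['k1'],0,0,0,0.])).reshape(h,w,2)
    P=np.concatenate([s*d[...,None],d[...,None]],-1)
    W=P@E[:3,:3].T+E[:3,3]; W[d==0]=np.nan
    return im,d,W
E
python3 - <<'E'
from h import *
for n in ['scene','top']:
    im,d,W=cloud(n); cv2.imwrite(f'pics/{n}0.png',im[...,::-1]); np.save(n+'0.npy',W)
    print(n,optics.camera_params(n))
o=ctrl.get_obs();print(o); print(tool())
E
```

```text
pics
scene {'mtx': array([[402.31808015,   0.        , 282.00696375],
       [  0.        , 402.31808015, 207.75842668],
       [  0.        ,   0.        ,   1.        ]]), 'k1': -0.03602277744752804, 'extrinsics': array([[ 0.40153382,  0.67908015, -0.61450854,  1.20446676],
       [ 0.91583296, -0.30104992,  0.26574225, -0.3244582 ],
       [-0.00453746, -0.66949167, -0.7428057 ,  0.95581967],
       [ 0.        ,  0.        ,  0.        ,  1.        ]])}
top {'mtx': array([[475.96478856,   0.        , 278.40371839],
       [  0.        , 475.96478856, 209.0404154 ],
       [  0.        ,   0.        ,   1.        ]]), 'k1': -0.15588291875617027, 'extrinsics': array([[ 0.0053205 , -0.99290835,  0.11876321,  0.39466156],
       [-0.99981985, -0.00744585, -0.01745913,  0.00942221],
       [ 0.01821961, -0.11864892, -0.9927691 ,  1.30484345],
       [ 0.        ,  0.        ,  0.        ,  1.        ]])}
{'t': 0.1, 'q': array([-1.44798785e+00,  5.33221765e-02,  1.61416597e+00,  1.73852965e-05,
        1.47602302e+00, -1.18987008e-01]), 'dq': array([ 4.86523116e-04, -1.32322810e-03, -3.04629103e-03, -1.67158806e-03,
       -2.15044804e-04,  8.69665152e-05]), 'effort': array([ 3.18664543e-04, -3.94899917e+01, -3.71362674e+01, -9.54471216e-05,
        3.92136863e-03, -1.28943459e-06]), 'tool_pos': array([ 0.14959618, -0.60624211,  0.230161  ]), 'tool_rot': array([-3.11675721e+00, -3.78652919e-01, -2.14124485e-05]), 'contact_force': array([ 0.88315969, -0.84801439,  1.09911137]), 'wrist_torque': array([ 0.00218146,  0.02224636, -0.00228367]), 'grip_force': 0.0, 'opening': 0.08549708419639193}
[[ 9.70910044e-01  2.39444440e-01 -2.17839977e-04  1.49596181e-01]
 [ 2.39444413e-01 -9.70908203e-01  1.90617619e-03 -6.06242107e-01]
 [ 2.44920668e-04 -1.90288617e-03 -9.99998160e-01  2.30161002e-01]
 [ 0.00000000e+00  0.00000000e+00  0.00000000e+00  1.00000000e+00]]
```

View pics/top0.png

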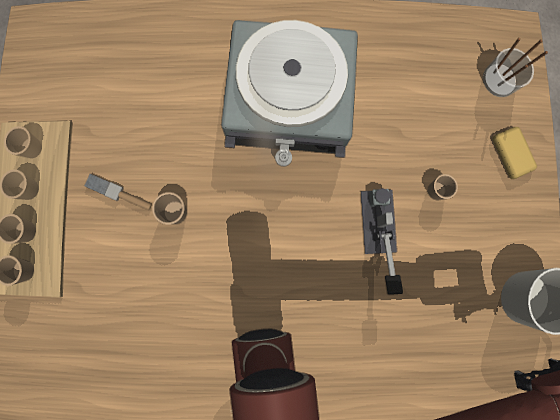

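View pics/scene0.png

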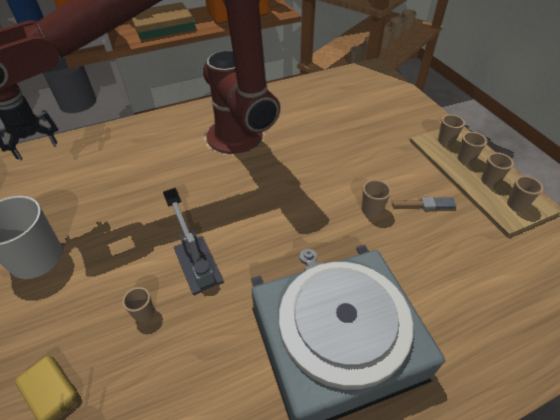

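The top view shows the wheel front at row ~140 with the lift pad at (284,155). The jack lies around (380,220), with its saddle at (382,196) and paddle at (393,285). The cups are at (170,207) and (445,186).

```bash
python3 - <<'E'
from h import *
W=np.load('top0.npy'); im=cv2.imread('pics/top0.png')
for n,(u,v) in dict(pad=(284,155),saddle=(382,196),paddle=(393,285),cupb=(170,207),cups=(445,186),wl=(222,138),wr=(352,142)).items(): print(n,W[v,u].round(4))
# jack region
def reg(W,x0,x1,y0,y1,z0,z1): 
    return (W[...,0]>x0)&(W[...,0]<x1)&(W[...,1]>y0)&(W[...,1]<y1)&(W[...,2]>z0)&(W[...,2]<z1)
for n in ['top','scene']:
    W=np.load(n+'0.npy')
    print(n)
    s=W[np.nan_to_num(W[...,2],nan=-1)>-.5]
    for z0,z1 in [(.005,.015),(.068,.08),(.08,.112),(.116,.14)]:
        m=reg(W,.2,.5,-.33,-.13,z0,z1); p=W[m]
        if len(p)>3:
            r=cv2.minAreaRect(p[:,:2].astype(np.float32)*1000); print('jack',z0,z1,len(p),p.mean(0).round(4),r)
    m=reg(W,.38,.62,-.1,.1,.06,.13); p=W[m]
    print('padreg',len(p),p.mean(0).round(4),p.min(0).round(3),p.max(0).round(3))
    if n=='top':
        c=cv2.resize(im[140:310,340:420],None,fx=3.4,fy=3.4,interpolation=cv2.INTER_CUBIC); d=cv2.resize(im[120:190,205:365],None,fx=3,fy=3,interpolation=cv2.INTER_CUBIC)
        o=np.zeros((578,760,3),np.uint8); o[:c.shape[0],:272]=c; o[:210,275:755]=d; cv2.imwrite('pics/crop.png',o)
E
```

```text
pad [ 0.6798 -0.0255  0.1004]
saddle [ 0.5785 -0.2857  0.0753]
paddle [ 0.3474 -0.2968  0.1302]
cupb [0.5536 0.2862 0.0048]
cups [ 0.6177 -0.4823  0.0167]
wl [7.513e-01 1.467e-01 5.000e-04]
wr [ 7.437e-01 -2.212e-01  5.000e-04]
top
jack 0.005 0.015 673 [ 0.4218 -0.2584  0.0088] ((350.6754455566406, -229.51783752441406), (199.178466796875, 298.7653503417969), 89.48421478271484)
jack 0.068 0.08 39 [ 0.476  -0.2893  0.0761] ((475.53399658203125, -290.71142578125), (21.16356658935547, 41.56800079345703), 0.5551226139068604)
jack 0.08 0.112 262 [ 0.4436 -0.2941  0.094 ] ((432.23095703125, -293.5859680175781), (110.87039947509766, 42.011837005615234), 1.420806646347046)
jack 0.116 0.14 308 [ 0.3501 -0.2987  0.1271] ((357.5010681152344, -297.44329833984375), (63.601417541503906, 42.75736999511719), 5.244062423706055)<stdin>:16: RuntimeWarning: Mean of empty slice.
  ret = um.true_divide(
Traceback (most recent call last):
ValueError: zero-size array to reduction operation minimum which has no identity
```

```bash
python3 - <<'E'
from h import *
im=cv2.imread('pics/top0.png')
def reg(W,x0,x1,y0,y1,z0,z1): 
    return (W[...,0]>x0)&(W[...,0]<x1)&(W[...,1]>y0)&(W[...,1]<y1)&(W[...,2]>z0)&(W[...,2]<z1)
def show(n,p):
    if len(p)>3:
        r=cv2.minAreaRect(p[:,:2].astype(np.float32)*1000); print(n,len(p),p.mean(0).round(4),[np.round(a,1) for a in r])
for n in ['top','scene']:
    W=np.load(n+'0.npy'); print(n)
    for nm,z0,z1,x0,x1 in [('plate',.006,.013,.4,.65),('saddle',.070,.079,.545,.62),('fin',.116,.135,.45,.6),('paddle',.11,.14,.3,.40)]:
        show(nm,W[reg(W,x0,x1,-.36,-.22,z0,z1)])
    show('padring',W[reg(W,.62,.715,-.07,.02,.0985,.12)])
    show('pad',W[reg(W,.62,.715,-.07,.02,.08,.12)])
    show('wheelbox top',W[reg(W,.65,1.3,-.3,.3,.08,.145)])
    m=reg(W,.62,.8,-.3,.3,.05,.2)
    # front edge per y
    for y in np.arange(-.16,.15,.04):
        p=W[reg(W,.6,.9,y-.01,y+.01,.1,.15)]
        if len(p): print(round(y,2),np.percentile(p[:,0],3).round(4),p[:,2].max().round(3))
    show('cupb',W[reg(W,.45,.65,.2,.4,.05,.12)]); show('cups',W[reg(W,.5,.7,-.56,-.4,.05,.12)])
c=cv2.resize(im[140:310,340:420],None,fx=3.4,fy=3.4,interpolation=cv2.INTER_CUBIC); d=cv2.resize(im[120:190,205:365],None,fx=3,fy=3,interpolation=cv2.INTER_CUBIC)
o=np.zeros((578,760,3),np.uint8); o[:c.shape[0],:272]=c; o[:210,275:755]=d; cv2.imwrite('pics/crop.png',o)
E
```

```text
top
plate 928 [ 0.5069 -0.2828  0.0097] [array([ 522.8, -291.9]), array([129.7, 245.7]), np.float64(89.8)]
saddle 170 [ 0.5789 -0.2859  0.075 ] [array([ 578.4, -285.9]), array([38. , 37.8]), np.float64(0.2)]
fin 84 [ 0.5151 -0.2897  0.1244] [array([ 515.2, -289.7]), array([26. , 19.1]), np.float64(1.0)]
paddle 343 [ 0.3536 -0.2984  0.1257] [array([ 362.4, -297. ]), array([73.5, 42.8]), np.float64(5.2)]
padring 168 [ 0.6882 -0.0255  0.1039] [array([685.4, -26.8]), array([59.2, 49.3]), np.float64(0.4)]
pad 356 [ 0.6846 -0.0248  0.0991] [array([683.2, -26.9]), array([63.6, 49.6]), np.float64(0.4)]
wheelbox top 6419 [ 0.8132 -0.0352  0.1224] [array([845.2, -38.7]), array([341.6, 388.3]), np.float64(85.3)]
-0.16 0.7125 0.148
-0.12 0.7127 0.15
-0.08 0.7163 0.15
-0.04 0.6705 0.149
0.0 0.7122 0.15
0.04 0.727 0.15
0.08 0.7327 0.149
0.12 0.7394 0.136
cupb 412 [0.5441 0.2813 0.081 ] [array([540.3, 273.7]), array([82.2, 78.2]), np.float64(89.6)]
cups 292 [ 0.6086 -0.4634  0.0688] [array([ 607.6, -460.6]), array([65.9, 68.6]), np.float64(0.2)]
scene
plate 812 [ 0.5243 -0.2918  0.0108] [array([ 52
[... 301 characters left out ...]
62. , -297.4]), array([75.7, 39.9]), np.float64(4.1)]
padring 184 [ 0.6859 -0.0258  0.1037] [array([682.9, -27.3]), array([63.5, 49.6]), np.float64(0.6)]
pad 278 [ 0.684  -0.0271  0.1011] [array([683. , -26.9]), array([49.6, 63.9]), np.float64(89.7)]
wheelbox top 8117 [ 0.9178 -0.0779  0.1248] [array([844.6, -39.1]), array([339.8, 388.4]), np.float64(85.5)]
-0.16 0.7248 0.135
-0.12 0.7265 0.134
-0.08 0.7275 0.133
-0.04 0.6658 0.11
0.0 0.6824 0.109
0.04 0.7372 0.134
0.08 0.7413 0.134
0.12 0.7474 0.135
cupb 606 [0.5382 0.2732 0.0774] [array([538. , 273.2]), array([81.4, 85.3]), np.float64(54.0)]
cups 399 [ 0.6058 -0.4605  0.0669] [array([ 607.5, -459.8]), array([65.6, 62.6]), np.float64(26.5)]
```

View pics/crop.png

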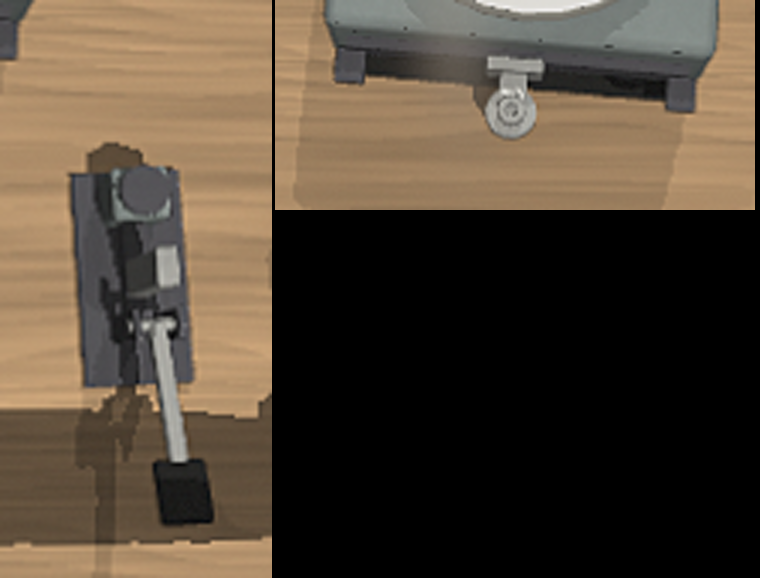

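```bash
python3 - <<'E'
from h import *
from scipy.optimize import least_squares
def reg(W,x0,x1,y0,y1,z0,z1): 
    return (W[...,0]>x0)&(W[...,0]<x1)&(W[...,1]>y0)&(W[...,1]<y1)&(W[...,2]>z0)&(W[...,2]<z1)
for n in ['top','scene']:
    W=np.load(n+'0.npy')
    for z0,z1 in [(.094,.1),(.1,.107)]:
        p=W[reg(W,.64,.705,-.06,.01,z0,z1)][:,:2]*1000
        h=cv2.convexHull(p.astype(np.float32))[:,0]; 
        print(n,z0,len(p),p.min(0).round(1),p.max(0).round(1))
        hh=h[h[:,0]<685]
        f=least_squares(lambda a:np.hypot(hh[:,0]-a[0],hh[:,1]-a[1])-a[2],[682,-27,22],loss='soft_l1'); print(f.x.round(1))
    # ellipse hull of pad at x<0.685, fixed radius 22
    b=W[reg(W,.1,.6,-.8,-.45,.08,.5)]; 
    print('bucket',b.min(0).round(3),b.max(0).round(3),np.percentile(b,[5,95],axis=0).round(3))
    # wheel yaw: fit box top plane edges
    p=W[reg(W,.7,1.1,-.3,.3,.128,.140)]; r=cv2.minAreaRect(p[:,:2].astype(np.float32)*1000); print('box',r)
    p=[]
    for y in np.arange(-.18,.12,.01):
        q=W[reg(W,.7,.9,y-.006,y+.006,.120,.140)]
        if len(q)>3:p.append((y,np.percentile(q[:,0],4)))
    p=np.array(p); p=p[np.abs(p[:,1]-np.median(p[:,1]))<.03]; print(np.polyfit(p[:,0],p[:,1],1))
# pixel route
p=optics.camera_params('top');K=p['mtx'];E=p['extrinsics']
s=cv2.undistortPoints(np.array([[[283.7,156.5]]]),K,np.array([p['k1'],0,0,0,0.])).ravel()
r=E[:3,:3]@np.r_[s,1]; t=(.1-E[2,3])/r[2]; print(E[:3,3]+t*r)
E
```

```text
top 0.094 162 [651.4 -43.9] [705.   -2.3]
[673.9 -23.5  21.5]
top 0.1 54 [655.8 -38.4] [703.5  -9.9]
[674.2 -27.2  20.3]
bucket [ 0.122 -0.784  0.08 ] [ 0.384 -0.457  0.5  ] [[ 0.138 -0.759  0.087]
 [ 0.374 -0.535  0.382]]
box ((883.1607666015625, -42.01835632324219), (334.9707336425781, 306.06781005859375), 85.59162139892578)
[0.08143791 0.7348208 ]
scene 0.094 135 [651.1 -45.9] [703.1  -2. ]
[672.4 -23.5  21.5]
scene 0.1 48 [656.3 -42.3] [703.9  -6.3]
[676.3 -24.2  17.9]
bucket [ 0.118 -0.78   0.08 ] [ 0.388 -0.451  0.5  ] [[ 0.147 -0.747  0.09 ]
 [ 0.38  -0.531  0.49 ]]
box ((883.7381591796875, -41.330230712890625), (332.69354248046875, 305.791259765625), 85.34133911132812)
[0.07091524 0.73621814]
[ 0.67591672 -0.02475396  0.1       ]
```

```bash
python3 - <<'E'
from h import *
W=np.load('top0.npy')
for u,v in [(503,300),(506,300),(530,275),(525,325),(540,300)]: print(u,v,W[v,u].round(3))
W=np.load('scene0.npy')
for u,v in [(2,215),(20,204),(45,215),(25,240)]: print(u,v,W[v,u].round(3))
T=tool(); g=np.array([.515,-.2893,.23]); print((T[:3,:3].T@(g-T[:3,3])*1000).round(1), np.arctan2(T[1,0],T[0,0]))
E
```

```text
503 300 [ 0.296 -0.646  0.016]
506 300 [ 0.297 -0.644  0.038]
530 275 [ 0.367 -0.674  0.119]
525 325 [ 0.221 -0.723  0.   ]
540 300 [ 0.292 -0.767  0.009]
2 215 [ 0.228 -0.753  0.128]
20 204 [ 0.226 -0.697  0.146]
45 215 [ 0.278 -0.64   0.128]
25 240 [ 0.374 -0.682  0.151]
[ 430.7 -220.2    0.7] 0.24179358523345493
```

```bash
python3 -m handwheel '[{"tx":20,"ty":-10},{"tx":34,"ty":-17},{"tx":34,"ty":-17},{"tx":34,"ty":-17},{"tx":34,"ty":-17},{"tx":34,"ty":-17},{"tx":34,"ty":-17},{"tx":34,"ty":-17},{"tx":34,"ty":-18},{"tx":34,"ty":-18},{"tx":34,"ty":-18},{"tx":34,"ty":-18}]' 85 40
python3 -m handwheel '[{"tx":34,"ty":-18},{"tx":20,"ty":-11},{"roll":0.09},{"roll":0.09},{}]'
cat >> h.py <<'E'
def delta(p,yaw=None):
    T=tool(); y=np.arctan2(T[1,0],T[0,0])
    print('tcp',T[:3,3].round(4),'yaw',y.round(4),'z',T[:3,2].round(4),'move mm',(T[:3,:3].T@(np.array(p)-T[:3,3])*1000).round(1),'roll',None if yaw is None else (y-yaw).round(3), 'F',ctrl.get_obs()['contact_force'].round(2))
E
python3 - <<'E'
from h import *
im,d,W=cloud('wrist'); cv2.imwrite('pics/w1.png',im[...,::-1])
m=(W[...,2]>.119)&(W[...,2]<.130)&(abs(W[...,0]-.515)<.04)&(abs(W[...,1]+.289)<.03)
p=W[m];print(len(p),cv2.minAreaRect(p[:,:2].astype(np.float32)*1000))
m=(W[...,2]>.07)&(W[...,2]<.08)&(abs(W[...,0]-.579)<.03)&(abs(W[...,1]+.285)<.03)
p=W[m];print(len(p),cv2.minAreaRect(p[:,:2].astype(np.float32)*1000))
delta([.515,-.2893,.095],.06)
E
```

```text
0 ((0.0, 0.0), (0.0, 0.0), 0.0)
0 ((0.0, 0.0), (0.0, 0.0), 0.0)
tcp [ 0.1496 -0.6063  0.2303] yaw 0.2418 z [-2.0e-04  1.6e-03 -1.0e+00] move mm [ 430.6 -220.1  135.8] roll 0.182 F [ 0.54 -0.4   0.65]$[0]: bad value
$[0]: bad value
```

View pics/w1.png

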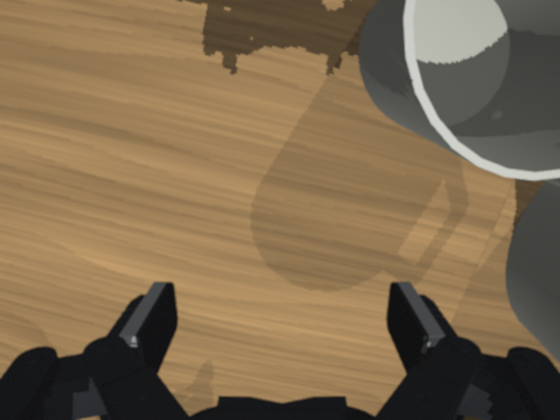

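The wrist picture shows only the bucket and table, because the call was refused. All four keys may be required in each row.

```bash
python3 -m handwheel '[{"tx":20,"ty":-10,"tz":0,"roll":0},{"tx":34,"ty":-17,"tz":0,"roll":0},{"tx":34,"ty":-17,"tz":0,"roll":0},{"tx":34,"ty":-17,"tz":0,"roll":0},{"tx":34,"ty":-17,"tz":0,"roll":0},{"tx":34,"ty":-17,"tz":0,"roll":0},{"tx":34,"ty":-18,"tz":0,"roll":0},{"tx":34,"ty":-18,"tz":0,"roll":0},{"tx":34,"ty":-18,"tz":0,"roll":0},{"tx":34,"ty":-18,"tz":0,"roll":0},{"tx":34,"ty":-18,"tz":0,"roll":0}]' 85 40
```

```text
t: 1.07
tool_pos: [0.4559, -0.3393, 0.2311]
tool_rot: [-3.119, -0.379, 0.0]
contact_force: [0.3, 0.1, -0.4]
opening: 0.0847
grip_force: 0.0
```

```bash
python3 -m handwheel '[{"tx":34,"ty":-18,"tz":0,"roll":0},{"tx":30,"ty":-18,"tz":0,"roll":0},{"tx":0,"ty":0,"tz":0,"roll":0.09},{"tx":0,"ty":0,"tz":0,"roll":0.09},{"tx":0,"ty":0,"tz":0,"roll":0},{"tx":0,"ty":0,"tz":0,"roll":0}]'
python3 - <<'E'
from h import *
im,d,W=cloud('wrist'); cv2.imwrite('pics/w2.png',im[...,::-1])
m=(W[...,2]>.119)&(W[...,2]<.130)&(abs(W[...,0]-.515)<.04)&(abs(W[...,1]+.289)<.03)
p=W[m];print(len(p),cv2.minAreaRect(p[:,:2].astype(np.float32)*1000))
m=(W[...,2]>.07)&(W[...,2]<.08)&(abs(W[...,0]-.579)<.03)&(abs(W[...,1]+.285)<.03)
p=W[m];print(len(p),cv2.minAreaRect(p[:,:2].astype(np.float32)*1000))
delta([.515,-.2893,.095],.06)
E
```

```text
t: 1.57
tool_pos: [0.5083, -0.2905, 0.2309]
tool_rot: [-3.14, -0.101, 0.001]
contact_force: [-0.1, -1.0, -0.2]
opening: 0.0852
grip_force: 0.0
1058 ((516.0918579101562, -289.6293029785156), (29.483354568481445, 17.803525924682617), 3.652477264404297)
2081 ((580.2127075195312, -286.0406494140625), (39.075958251953125, 39.35378646850586), 59.694828033447266)
tcp [ 0.5081 -0.2908  0.231 ] yaw 0.0636 z [-5.e-04  3.e-04 -1.e+00] move mm [  7.  -1. 136.] roll 0.004 F [0.13 0.53 0.18]
```

View pics/w2.png

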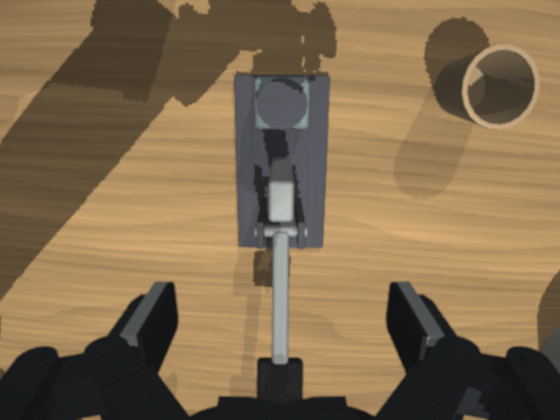

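The wrist view shows the fin at (281,200), centred between the fingers and aligned with them. I'll go down and grip it.

```bash
python3 -m handwheel '[{"tx":8,"ty":-1,"tz":20,"roll":0},{"tx":0,"ty":0,"tz":34,"roll":0},{"tx":0,"ty":0,"tz":34,"roll":0},{"tx":0,"ty":0,"tz":30,"roll":0},{"tx":0,"ty":0,"tz":17,"roll":0},{"tx":0,"ty":0,"tz":0,"roll":0},{"tx":0,"ty":0,"tz":0,"roll":0}]' 85 60
python3 -m handwheel '[{"tx":0,"ty":0,"tz":0,"roll":0},{"tx":0,"ty":0,"tz":0,"roll":0},{"tx":0,"ty":0,"tz":0,"roll":0},{"tx":0,"ty":0,"tz":0,"roll":0},{"tx":0,"ty":0,"tz":0,"roll":0},{"tx":0,"ty":0,"tz":0,"roll":0},{"tx":0,"ty":0,"tz":0,"roll":0},{"tx":0,"ty":0,"tz":0,"roll":0}]' 0 80
python3 -c "
from h import *; delta([.5161,-.2896,.095],.06)"
```

```text
t: 2.2
tool_pos: [0.5154, -0.2892, 0.0954]
tool_rot: [-3.139, -0.097, 0.003]
contact_force: [0.2, -0.4, 0.8]
opening: 0.0852
grip_force: 0.0
t: 2.87
tool_pos: [0.5167, -0.2892, 0.0973]
tool_rot: [3.14, 0.097, 0.001]
contact_force: [-1.7, 2.3, 4.9]
opening: 0.0169
grip_force: 80.0
tcp [ 0.5167 -0.2892  0.0973] yaw 0.062 z [ 8.e-04 -2.e-04 -1.e+00] move mm [-0.7  0.3  2.3] roll 0.002 F [-1.68  2.3   4.91]
```

```bash
python3 -m handwheel '[{"tx":0,"ty":0,"tz":-6,"roll":0},{"tx":0,"ty":0,"tz":-12,"roll":0},{"tx":0,"ty":0,"tz":-12,"roll":0.05},{"tx":0,"ty":0,"tz":0,"roll":0.05},{"tx":0,"ty":0,"tz":0,"roll":0.04},{"tx":0,"ty":-15,"tz":0,"roll":0},{"tx":0,"ty":-25,"tz":0,"roll":0},{"tx":0,"ty":-30,"tz":0,"roll":0},{"tx":0,"ty":-30,"tz":0,"roll":0},{"tx":0,"ty":-30,"tz":0,"roll":0},{"tx":0,"ty":-30,"tz":0,"roll":0},{"tx":0,"ty":-30,"tz":0,"roll":0}]'
python3 -m handwheel '[{"tx":0,"ty":-30,"tz":0,"roll":0},{"tx":0,"ty":-25,"tz":0,"roll":0},{"tx":0,"ty":-15,"tz":0,"roll":0},{"tx":0,"ty":-10,"tz":0,"roll":0},{"tx":0,"ty":0,"tz":0,"roll":0},{"tx":0,"ty":0,"tz":0,"roll":0}]'
python3 - <<'E'
from h import *
delta([.530,-.0124,.101],-.08)
im,d,W=cloud('top'); cv2.imwrite('pics/t3.png',im[...,::-1])
im,d,W2=cloud('wrist'); cv2.imwrite('pics/w3.png',im[...,::-1])
np.save('w3.npy',W2)
m=(W2[...,2]>.09)&(W2[...,2]<.125)&(abs(W2[...,0]-.675)<.035)&(abs(W2[...,1]+.024)<.035)
p=W2[m];print('pad',len(p),p.min(0).round(4),p.max(0).round(4))
for n,A in(('t',W),('w',W2)):
    m=(A[...,2]>.09)&(A[...,2]<.12)&(abs(A[...,0]-.6)<.03)&(abs(A[...,1]+.02)<.05); p=A[m];print(n,'saddle',len(p), p.mean(0) if len(p) else '', cv2.minAreaRect(p[:,:2].astype(np.float32)*1000) if len(p) else '')
E
```

```text
t: 3.87
tool_pos: [0.5296, -0.0976, 0.1248]
tool_rot: [-3.138, 0.122, 0.005]
contact_force: [0.8, -0.3, -9.3]
opening: 0.0169
grip_force: 79.1
t: 4.37
tool_pos: [0.5366, -0.0199, 0.1255]
tool_rot: [3.139, -0.121, -0.003]
contact_force: [0.8, -1.0, -8.6]
opening: 0.0165
grip_force: 79.2
tcp [ 0.5366 -0.0199  0.1255] yaw -0.077 z [-1.8e-03 -6.0e-04 -1.0e+00] move mm [-7.2 -7.  24.5] roll 0.003 F [ 0.84 -0.98 -8.56]
pad 381 [ 0.6535 -0.0334  0.09  ] [ 0.6584 -0.0086  0.0993]
t saddle 0  
w saddle 6318 [ 0.60094562 -0.02590879  0.10324721] ((600.388916015625, -25.88106918334961), (39.78622817993164, 38.95722579956055), 74.5749740600586)
```

View pics/w3.png

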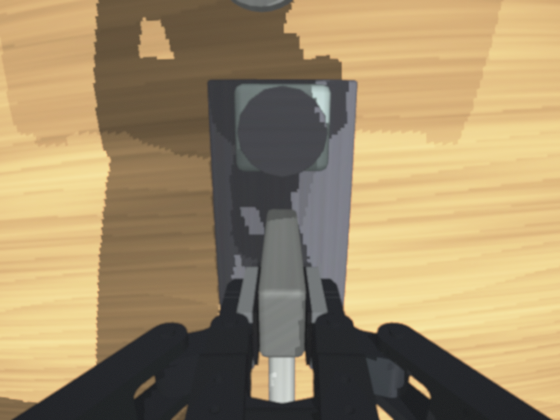

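The wrist view shows the saddle at (283,131), level, and the pad's front rim at the top edge (262,5). I'll lower the jack to 4 mm clearance and slide it in.

```bash
python3 -m handwheel '[{"tx":0,"ty":-4,"tz":12,"roll":0},{"tx":0,"ty":-5,"tz":8,"roll":0},{"tx":0,"ty":0,"tz":4,"roll":0},{"tx":5,"ty":0,"tz":0,"roll":0},{"tx":10,"ty":0,"tz":0,"roll":0},{"tx":12,"ty":0,"tz":0,"roll":0},{"tx":12,"ty":0,"tz":0,"roll":0},{"tx":12,"ty":0,"tz":0,"roll":0},{"tx":12,"ty":0,"tz":0,"roll":0},{"tx":7,"ty":0,"tz":0,"roll":0},{"tx":4,"ty":0,"tz":0,"roll":0},{"tx":0,"ty":0,"tz":0,"roll":0}]'
python3 - <<'E'
from h import *
delta([.675-.0638,-.023+.0060,.0973],-.08)
im,d,W=cloud('top'); cv2.imwrite('pics/t4.png',im[...,::-1])
im2,d,W2=cloud('wrist'); cv2.imwrite('pics/w4.png',im2[...,::-1])
m=(W2[...,2]>.09)&(W2[...,2]<.12)&(W2[...,0]>.645)&(W2[...,0]<.70)&(abs(W2[...,1]+.024)<.028)
p=W2[m];print('pad',len(p),p.min(0).round(4),p.max(0).round(4))
E
```

```text
t: 5.47
tool_pos: [0.6131, -0.0171, 0.1026]
tool_rot: [3.139, -0.123, 0.002]
contact_force: [-0.1, -0.2, -8.7]
opening: 0.0165
grip_force: 79.2
tcp [ 0.6131 -0.0171  0.1026] yaw -0.0783 z [ 1.e-03 -2.e-04 -1.e+00] move mm [-1.9  0.   5.3] roll 0.002 F [-0.13 -0.21 -8.69]
pad 10322 [ 0.6537 -0.0447  0.0939] [ 7.000e-01 -4.000e-04  1.094e-01]
```

View pics/w4.png

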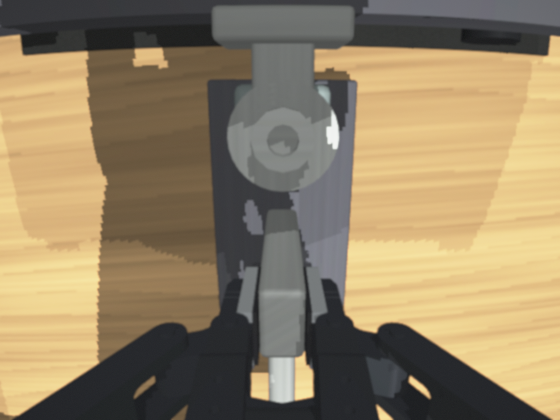

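The pad is centred over the saddle at (283,137), with estimated error under 2 mm. I'll set the jack down and release it.

```bash
python3 -m handwheel '[{"tx":-1,"ty":0,"tz":3,"roll":0},{"tx":0,"ty":0,"tz":2,"roll":0},{"tx":0,"ty":0,"tz":1,"roll":0},{"tx":0,"ty":0,"tz":0,"roll":0},{"tx":0,"ty":0,"tz":0,"roll":0}]'
python3 -m handwheel '[{"tx":0,"ty":0,"tz":0,"roll":0},{"tx":0,"ty":0,"tz":0,"roll":0},{"tx":0,"ty":0,"tz":0,"roll":0},{"tx":0,"ty":0,"tz":0,"roll":0},{"tx":0,"ty":0,"tz":0,"roll":0}]' 60 40
python3 -m handwheel '[{"tx":0,"ty":0,"tz":-15,"roll":0},{"tx":0,"ty":0,"tz":-35,"roll":0},{"tx":0,"ty":0,"tz":-35,"roll":0},{"tx":-20,"ty":0,"tz":-15,"roll":0},{"tx":-40,"ty":0,"tz":0,"roll":0},{"tx":-40,"ty":0,"tz":0,"roll":0},{"tx":-30,"ty":0,"tz":0,"roll":0},{"tx":0,"ty":0,"tz":0,"roll":0},{"tx":0,"ty":0,"tz":0,"roll":0}]' 0
python3 - <<'E'
from h import *
im2,d,W=cloud('wrist'); cv2.imwrite('pics/w5.png',im2[...,::-1])
def show(n,x,y,z,rx,ry,rz):
    p=W[(abs(W[...,0]-x)<rx)&(abs(W[...,1]-y)<ry)&(abs(W[...,2]-z)<rz)]
    if len(p): print(n,len(p),p.min(0).round(4),p.max(0).round(4),cv2.minAreaRect(p[:,:2].astype(np.float32)*1000))
show('fin',.611,-.018,.125,.04,.04,.005)
show('paddle',.447,-.003,.125,.05,.04,.02)
show('pad',.675,-.023,.098,.026,.028,.012)
show('plate',.6,-.018,.010,.12,.07,.004)
im,d,W=cloud('top'); show('paddle top',.447,-.003,.125,.05,.04,.02)
delta([.447,-.003,.140],-.08)
E
```

```text
t: 5.98
tool_pos: [0.6103, -0.0166, 0.0975]
tool_rot: [-3.139, 0.123, 0.002]
contact_force: [-5.6, 0.2, -1.3]
opening: 0.0169
grip_force: 80.4
t: 6.4
tool_pos: [0.6116, -0.0169, 0.0972]
tool_rot: [3.139, -0.123, 0.003]
contact_force: [0.5, -0.5, -0.3]
opening: 0.0601
grip_force: 0.0
t: 7.15
tool_pos: [0.4804, -0.0065, 0.1965]
tool_rot: [3.139, -0.123, 0.002]
contact_force: [0.7, -0.1, 0.4]
opening: 0.0003
grip_force: 0.0
fin 1010 [ 0.5935 -0.0256  0.12  ] [ 0.6097 -0.0075  0.1274] ((601.4317626953125, -16.284828186035156), (17.869131088256836, 15.230332374572754), 85.39427185058594)
paddle 2758 [ 0.4438 -0.0246  0.1052] [0.497  0.0167 0.1285] ((470.7911376953125, -4.524040222167969), (40.760902404785156, 52.789085388183594), 88.15629577636719)
plate 9770 [ 0.5207 -0.0632  0.0062] [0.6383 0.0348 0.0136] ((579.2135620117188, -14.646713256835938), (90.7400894165039, 111.40240478515625), 85.37379455566406)
paddle top 235 [ 0.4188 -0.0233  0.1163] [0.4613 0.0164 0.1381] ((439.7060241699219, -3.9285812377929688), (39.77739334106445, 39.79769515991211), 84.87622833251953)
tcp [ 0.4821 -0.0067  0.197 ] yaw -0.0782 z [ 1.8e-03 -3.0e-04 -1.0e+00] move mm [-35.4  -1.   57. ] roll 0.002 F [-0.28 -0.6   0.32]
```

The jack is standing in place. Next, move over the paddle and press gradually.

```bash
python3 -m handwheel '[{"tx":-20,"ty":0,"tz":10,"roll":0},{"tx":-20,"ty":0,"tz":20,"roll":0},{"tx":0,"ty":-1,"tz":20,"roll":0},{"tx":0,"ty":0,"tz":8,"roll":0},{"tx":0,"ty":0,"tz":8,"roll":0},{"tx":0,"ty":0,"tz":8,"roll":0},{"tx":0,"ty":0,"tz":5,"roll":0},{"tx":0,"ty":0,"tz":0,"roll":0}]'
python3 -m handwheel '[{"tx":0,"ty":0,"tz":8,"roll":0},{"tx":0,"ty":0,"tz":8,"roll":0},{"tx":0,"ty":0,"tz":8,"roll":0},{"tx":0,"ty":0,"tz":8,"roll":0},{"tx":0,"ty":0,"tz":0,"roll":0},{"tx":0,"ty":0,"tz":0,"roll":0}]'
python3 - <<'E'
from h import *
delta([.4415,-.0035,.054],-.08)
E
```

```text
t: 7.92
tool_pos: [0.4424, -0.0027, 0.1172]
tool_rot: [3.139, -0.123, 0.001]
contact_force: [1.0, 0.3, 2.1]
opening: 0.0004
grip_force: 1.2
t: 8.42
tool_pos: [0.4407, -0.0026, 0.0861]
tool_rot: [3.139, -0.122, -0.006]
contact_force: [-9.8, 1.4, 14.1]
opening: 0.0003
grip_force: 7.0
tcp [ 0.4407 -0.0026  0.0861] yaw -0.0779 z [-3.8e-03 -1.0e-04 -1.0e+00] move mm [ 1.   0.9 32.1] roll 0.002 F [-9.78  1.35 14.11]
```

```bash
python3 -m handwheel '[{"tx":-3,"ty":0,"tz":4,"roll":0},{"tx":-2,"ty":0,"tz":6,"roll":0},{"tx":0,"ty":0,"tz":6,"roll":0},{"tx":0,"ty":0,"tz":6,"roll":0},{"tx":0,"ty":0,"tz":0,"roll":0},{"tx":0,"ty":0,"tz":0,"roll":0}]'
python3 - <<'E'
from h import *
delta([.4415,-.0035,.054],-.08)
im2,d,W=cloud('wrist'); cv2.imwrite('pics/w6.png',im2[...,::-1])
im2,d,W2=cloud('scene');
def show(n,W,x,y,z,rx,ry,rz):
    p=W[(abs(W[...,0]-x)<rx)&(abs(W[...,1]-y)<ry)&(abs(W[...,2]-z)<rz)]
    if len(p): print(n,len(p),p.min(0).round(4),p.max(0).round(4),cv2.minAreaRect(p[:,:2].astype(np.float32)*1000))
show('fin',W2,.611,-.018,.125,.04,.04,.008)
show('plate',W,.6,-.018,.010,.12,.07,.004)
show('pad',W2,.675,-.023,.115,.026,.028,.02)
E
```

```text
t: 8.92
tool_pos: [0.4403, -0.0026, 0.0669]
tool_rot: [3.139, -0.123, 0.013]
contact_force: [-1.3, 0.9, 15.1]
opening: -0.0001
grip_force: 7.9
tcp [ 0.4403 -0.0026  0.0669] yaw -0.0783 z [ 8.e-03 -9.e-04 -1.e+00] move mm [ 1.2  0.8 12.9] roll 0.002 F [-1.27  0.92 15.07]
fin 74 [ 0.5927 -0.0255  0.1178] [ 0.6242 -0.0063  0.1298] ((608.6375122070312, -16.654640197753906), (18.280258178710938, 30.561885833740234), 80.55011749267578)
plate 11157 [ 0.5207 -0.0581  0.0067] [0.5698 0.0345 0.0136] ((545.2446899414062, -11.673702239990234), (90.6894760131836, 42.47829818725586), 85.57110595703125)
pad 230 [ 0.6533 -0.046   0.0967] [ 0.7007 -0.0028  0.1231] ((678.7767333984375, -25.37018585205078), (41.21067810058594, 48.9935417175293), 64.2269515991211)
```

```bash
python3 -m handwheel '[{"tx":0,"ty":0,"tz":4,"roll":0},{"tx":0,"ty":0,"tz":4,"roll":0},{"tx":0,"ty":0,"tz":4,"roll":0},{"tx":0,"ty":0,"tz":2,"roll":0},{"tx":0,"ty":0,"tz":0,"roll":0},{"tx":0,"ty":0,"tz":0,"roll":0}]'
python3 -c "
from h import *; delta([.4415,-.0035,.054],-.08)"
```

```text
t: 9.52
tool_pos: [0.4416, -0.0027, 0.0555]
tool_rot: [3.138, -0.123, 0.015]
contact_force: [-6.6, 3.2, 29.4]
opening: -0.0003
grip_force: 14.9
tcp [ 0.4416 -0.0027  0.0555] yaw -0.0781 z [ 0.0093 -0.001  -1.    ] move mm [-0.1  0.8  1.5] roll 0.002 F [-6.57  3.24 29.39]
```

The force has jumped from 15 to 29 N, which means the handle is at its stop. I'll check before handing in.

```bash
python3 -m handwheel '[{"tx":0,"ty":0,"tz":0,"roll":0},{"tx":0,"ty":0,"tz":0,"roll":0},{"tx":0,"ty":0,"tz":0,"roll":0},{"tx":0,"ty":0,"tz":0,"roll":0},{"tx":0,"ty":0,"tz":0,"roll":0},{"tx":0,"ty":0,"tz":0,"roll":0}]'
python3 - <<'E'
from h import *
im2,d,W=cloud('wrist'); im,d,W2=cloud('scene'); cv2.imwrite('pics/s7.png',im[...,::-1])
W0=np.load('scene0.npy')
def show(n,W,x,y,z,rx,ry,rz):
    p=W[(abs(W[...,0]-x)<rx)&(abs(W[...,1]-y)<ry)&(abs(W[...,2]-z)<rz)]
    if len(p): print(n,len(p),p.min(0).round(4),p.max(0).round(4),np.median(p,0).round(4))
show('fin',W2,.611,-.018,.125,.04,.04,.008)
show('plate',W,.6,-.018,.010,.12,.07,.004)
for A in(W0,W2): show('pad',A,.673,-.023,.107,.02,.02,.02)
for A in(W0,W2):
    show('cupb',A,.54,.273,.09,.07,.07,.04); show('cups',A,.607,-.46,.07,.06,.06,.03)
E
```

```text
t: 10.02
tool_pos: [0.4416, -0.0027, 0.0556]
tool_rot: [3.138, -0.123, 0.015]
contact_force: [-5.9, 1.1, 28.8]
opening: -0.0
grip_force: 14.8
fin 75 [ 0.5943 -0.0254  0.117 ] [ 0.6238 -0.0049  0.1297] [ 0.6101 -0.0173  0.1255]
plate 12211 [ 0.521  -0.0578  0.006 ] [0.569  0.0344 0.0139] [ 0.5443 -0.002   0.01  ]
pad 179 [ 0.6532 -0.0428  0.0872] [ 0.6927 -0.0037  0.1111] [ 0.6771 -0.0268  0.0995]
pad 178 [ 0.6534 -0.0429  0.1005] [ 0.6929 -0.0038  0.1266] [ 0.6795 -0.0262  0.1156]
cupb 606 [0.4953 0.2295 0.0503] [0.5819 0.3158 0.1002] [0.537  0.2745 0.0783]
cups 504 [ 0.5726 -0.4916  0.0401] [ 0.6415 -0.4279  0.0797] [ 0.5987 -0.4604  0.064 ]
cupb 604 [0.4957 0.23   0.05  ] [0.5805 0.3136 0.1018] [0.5371 0.2741 0.0784]
cups 504 [ 0.5737 -0.4914  0.0402] [ 0.642  -0.4274  0.0798] [ 0.5989 -0.4603  0.0639]
```

View pics/s7.png

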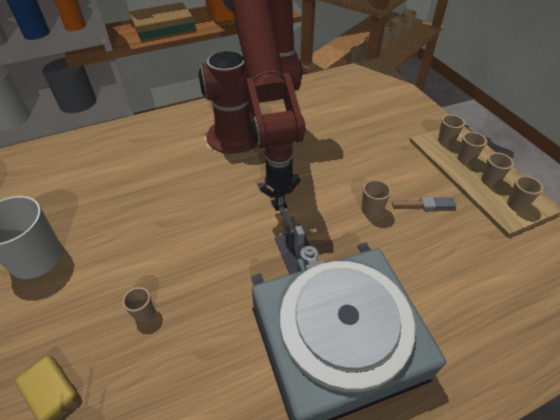

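The pad is up about 16 mm and the saddle is centred at (310,255). The cups at (375,200) and (140,305) and the brush haven't moved. Handing in.

```bash
python3 -c "
from station import ctrl; print(ctrl.finish_job())"
```

```text
the job is handed in; nothing more can be done
None
```

I handed the job in at about 10 s: the jack holds the wheel's front up (lift pad raised about 16 mm), the handle is held down at its stop with about 29 N, and the cups and brush are where they were; the judge returned no verdict.

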